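# Hold a plum over the packing cup with tongs

## Task

Pick up the spring tongs, close them on the plum that lies on the cutting board, and hold the plum up over the middle of the empty clear cup, a few centimetres above its rim, so that I can look at it before it goes in. Touch the plum only with the tongs, and leave the empty cup, the filled cups, the seasoning jar and the marker where they stand. Finish while still holding: the tongs stay in the gripper and the plum stays in the tongs, above the cup.

Things in the scene. Friction and masses are not known exactly. Their poses are not given: they have to be found in the camera images.
- tongs: Spring tongs, 190 mm long, about 80 g, lying on the table, arms side by side (they close sideways, parallel to the table): steel pivot 24 mm across, 18 mm high; thin steel arms; black upright grip panels; orange tips. Origin: on the underside, midway between the grip panels; x along the tongs to the tips, z up, arms at +y and -y. Arms turn about pivots 75 mm behind the origin (-x).
- tongs_grip (a point): Point midway between the two black grip panels, 22 mm straight above the tongs' origin. Panels: 34 mm long along x, 36 mm high from the underside, 52 mm over their outer faces at rest. To carry the tongs open, hold them at about 44 mm over the panels: the springs keep them firm between the fingers and the tips stay about 45 mm apart. At about 32 mm the tips close on the plum.
- tongs_tips (a point): Point midway between the orange tips, 75 mm ahead of the tongs' origin, 10 mm above the underside. Tip plates: 30 mm long along x, 20 mm high from the underside, with low lips inside at both ends; 60 mm apart when open, 66 mm over their backs. The tips move twice as far as the grip panels.
- tongs_left (a joint): Closing angle (rad) of the left (+y) arm: 0 fully open, about 0.13 closed on the plum, 0.17 fully shut. Springs hold the tongs open: squeezing the panels takes about 6 N per side to begin and 11 N when the tips meet the plum.
- tongs_right (a joint): Closing angle of the right (-y) arm; it always moves like the left.
- plum_mid (a point): Middle of the one loose dark red plum, 20 mm across and 20 mm high, 8 to 17 g; it starts standing on the cutting board, its middle 10 mm above the board's top.
- plum: The same plum; origin at the centre of its underside, z up.
- board: Wooden cutting board, 115 mm (its x) by 190 mm (its y), 12 mm thick, fixed to the table. Origin at the centre of its underside. It and the empty cup lie side by side ahead of the robot, in either order.
- empty_cup: Empty clear round cup, 113 mm across its rim, 52 mm high, loose, about 80 g, beside the board. Origin at the centre of its underside.
- full_cup_a: Clear cup filled with pink plums, 113 mm across, 52 mm high; leave it. Origin at the centre of its underside.
- full_cup_b: Second clear cup filled with pink plums, 113 mm across, 52 mm high; leave it. Origin at the centre of its underside.
- seasoning_jar: Slim jar with a red cap, 45 mm across, 106 mm high; leave it. Origin at the centre of its underside.
- marker: Black and white marker pen, 130 mm long (its y), 17 mm wide, 20 mm high; leave it. Origin at the centre of its underside.
Mind the look-alikes: they are no part of the job. What is shaped like the empty_cup but green is not meant.

How it is judged:
By the outcome, as a careful person would: the job done as asked, in the order asked, and still so for the second after the job is handed in, while the arm keeps its last pose, push and grip.
It also fails if it takes over 45 s, if anything falls off the work surface, if the arm or the gripper's body presses on something with over 40 N, if the wrist force passes 120 N, or if a joint passes its speed limit or range.

## Robot

A 6-joint arm with a two-finger parallel gripper is mounted at the origin on a cart in front of the work surface, level with it; the furniture and walls round the work are solid. World frame = base frame: x ahead of the robot, y to its left, z up, the work surface at z = 0. Lengths are in m, angles in degrees, forces in N, time in s.
With the tool pointing down it reaches from about 0.375 to 0.825 m from the base axis. Payload 5.5 kg.
Tool frame: the origin (TCP) lies midway between the tips of the shut fingers; the grasp point (between the pads) lies 19 mm behind it; z points along the fingers, y is the line along which they close (so a half turn about z gives the same grasp; the last joint's range is limited). The gripper opens to 85 mm and grips with 20 to 120 N. Pads are 22 mm wide; open, the fingers measure 114 mm over their backs; the gripper's body (76 mm by 85 mm) begins 54 mm behind the grasp point. The pads swing forward as they close: fully open they stand 13 mm farther back than shut.
Start: joints at [67.494, 17.962, -2.699, 69.339, 0, 90], TCP at [0.23, 0.554, 0.231] pointing down, gripper open.
Joint ranges: [-152.73, 152.73], [-39.44, 99.34], [-58.76, 71.6], [-118.89, 123.64], [-81.53, 83.1], [-180, 180]. Speed limits (degrees/s): [136.94, 136.94, 172.46, 180, 180, 180].

## Interface

Orientations are given as a 3x3 rotation matrix whose columns are the frame's x, y, z axes.
In Python, from workcell import sense, snapshot, finish_job gives the robot as it stands.
- The arm moves only by the tool send_rows, never from a script. Its argument "plan" is a list of rows, each an object with "twist": the turn, a rotation vector about the tool's x, y, z in degrees, a list of three; "dp": the shift along the tool's x, y, z in m, a list of three; "claw": the closure in counts, from 0 (fully open) to 255 (shut). A call has 1 to 12 rows; each row shifts and turns the commanded pose from where the row before left it, along the tool's axes as they then stand; what a row does not reach is not made up. A row lasts 1/10 s, in which the tool goes at most 50 mm and 8.59 degrees, less where a joint would pass 70% of its speed; a pose out of reach is approached as far as the arm can. A call with a gripper value outside its range is refused whole. The fingers move at their own pace and stop on an object; "force" is the grip in N (left out, the last holds). Time passes only in rows, so rows that do not move let the fingers close. It gives the time, the measured TCP pose, the force and the opening at its end, in the units of the state.
- sense(): the state, without advancing time (a new reading comes with each control period).
- snapshot(name): name is "side" or "top" or "wrist"; returns a dict with "frame" (420x560x3 uint8, red, green, blue), "fx", "fy", "cx", "cy" (pixels), "T" (4x4, takes a point from camera to world coordinates); the wrist camera has in their place "hand_eye" (4x4, takes a point from camera to tool coordinates, whose origin is the TCP and whose axes are the flange's). Camera axes: x right, y down, z forward; pixel columns grow to the right and rows downward; lengths in m; the calibration is good to about 2 mm. A picture is of the moment at which its call begins: read the wrist's pose just before it. There is no depth.
- finish_job(): hands the job in, once; it reports no verdict.
The state is a dict: "t": time; "qpos": joint angles; "qvel": joint speeds; "tau": joint torques, N m; "eef_pos": TCP position; "eef_rot": TCP orientation; "wrist_force": force on the tool from outside, world axes, zero at the start; "moment": the same for the moment, N m; "gripper_width": finger opening in m.
Only numpy, scipy, OpenCV 4.12 (cv2) and the standard library are available. Lean on these libraries where they do the work, as an engineer would, in place of code of your own. Each camera call takes 0.05 s, during which the arm holds its last target. There are 200 camera calls.

## Working session

There is one attempt and no reset: what is moved stays moved. The work goes in short steps, Python scripts to look and compute and a tool call to move; the robot and the scene stay as the last step left them, time stands still between calls to the robot, and variables do not carry over. Pictures are saved under pics/ and viewed, on a budget of 10 in all, crops included, one or two more only if the job needs it, and the job is handed in when it is done.

Besides the shell and the picture viewer there is one more tool, called after "Emit:" as name([rows], argument=value, ...), one row to a line, values as JSON. send_rows: Moves the arm, as the interface text tells. Its arguments: {"type":"object","properties":{"plan":{"type":"array","items":{"type":"object","properties":{"twist":{"type":"array","items":{"type":"number"}},"dp":{"type":"array","items":{"type":"number"}},"claw":{"type":"number"}}}},"force":{"type":"number"}},"required":["plan"]}

```bash
mkdir -p pics; ls; python3 - <<'E'
from workcell import sense,snapshot
import cv2,numpy as np
s=sense();print(s)
for n in("top","side"):
    d=snapshot(n);cv2.imwrite(f"pics/{n}0.png",cv2.cvtColor(d["frame"],cv2.COLOR_RGB2BGR))
    np.savez(f"{n}0.npz",**d);print(n,d["fx"],d["cx"],d["cy"],np.round(d["T"],3).tolist())
E
```

```text
pics
{'t': 0.0, 'qpos': array([ 6.74956703e+01,  1.80048992e+01, -2.75438964e+00,  6.93410523e+01,
       -7.58291841e-04,  8.99994408e+01]), 'qvel': array([-0.0476114 , -0.01854817,  0.09334232,  0.11254054, -0.0723539 ,
       -0.07445769]), 'tau': array([ 3.26214853e-03, -5.39592505e+01,  3.39748263e+01,  1.90863147e-02,
        1.69350214e-04,  8.85545035e-06]), 'eef_pos': array([0.22942976, 0.55376264, 0.23042594]), 'eef_rot': array([[-9.23854356e-01,  3.82743643e-01, -6.58082030e-04],
       [ 3.82744209e-01,  9.23852930e-01, -1.62298865e-03],
       [-1.32175770e-05, -1.75128222e-03, -9.99998466e-01]]), 'wrist_force': array([ 0.71155358, -0.61284353,  0.12509558]), 'moment': array([-0.02504955, -0.03416799,  0.01748508]), 'gripper_width': 0.08552506585471271}
top 544.625386787336 273.8692854399959 209.5197766827354 [[-0.007, -0.992, 0.127, 0.398], [-1.0, 0.008, 0.008, -0.048], [-0.009, -0.127, -0.992, 1.555], [0.0, 0.0, 0.0, 1.0]]
side 508.0968642158206 274.2795027014586 208.70772916478037 [[0.667, -0.607, 0.431, -0.025], [-0.745, -0.553, 0.373, -0.534], [0.012, -0.57, -0.821, 1.175], [0.0, 0.0, 0.0, 1.0]]
```

View pics/top0.png

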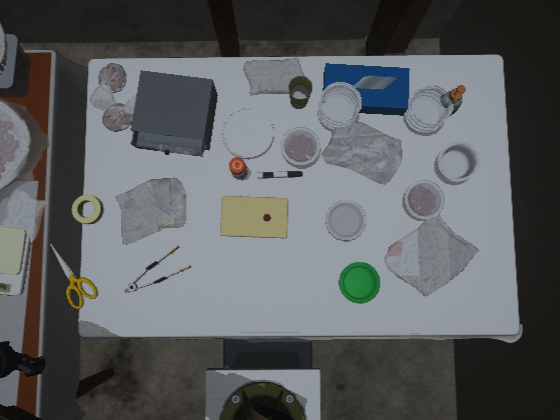

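View pics/side0.png

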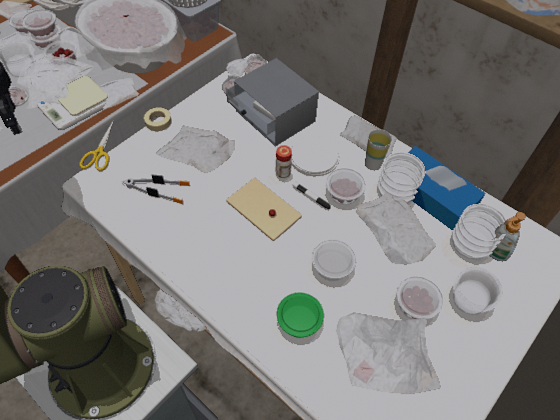

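Top view: tongs with the pivot at about (131,287) and tips at (178,248) and (187,268). The board is at (254,217) with the plum at (267,217).

Look-alikes for the empty cup:
- clear cup at (346,221), beside the board
- green bowl at (360,282), excluded by colour
- white bowl at (456,163)
- stacks at (340,105) and (428,110)
- plate at (247,133)

Only (346,221) is clear, empty and beside the board. I'll confirm it in an enlarged crop.

```bash
cat > h.py <<'E'
import numpy as np,cv2
def load(n): return dict(np.load(n+".npz"))
def ray(d,u,v,T=None):
    T=d["T"] if T is None else T
    r=T[:3,:3]@np.array([(u-d["cx"])/d["fx"],(v-d["cy"])/d["fy"],1]);return T[:3,3],r
def at(d,u,v,z,T=None):
    o,r=ray(d,u,v,T);return o+r*(z-o[2])/r[2]
def px(d,p,T=None):
    T=d["T"] if T is None else T
    q=T[:3,:3].T@(np.asarray(p)-T[:3,3]);return np.array([d["fx"]*q[0]/q[2]+d["cx"],d["fy"]*q[1]/q[2]+d["cy"]])
def tri(ds,ps):
    A=np.zeros((3,3));b=np.zeros(3)
    for d,p in zip(ds,ps):
        o,r=ray(d,*p);r=r/np.linalg.norm(r);M=np.eye(3)-np.outer(r,r);A+=M;b+=M@o
    return np.linalg.solve(A,b)
E
python3 - <<'E'
from h import *
im=cv2.imread("pics/top0.png")
a=cv2.resize(im[235:300,115:205],None,fx=6,fy=6,interpolation=cv2.INTER_CUBIC) #540x390
b=cv2.resize(im[190:250,210:375],None,fx=3,fy=3,interpolation=cv2.INTER_CUBIC) #495x180
o=np.zeros((580,560,3),np.uint8);o[:390,:540]=a;o[395:575,:495]=b
for i in range(0,90,10): cv2.putText(o,str(115+i),(i*6,10),0,.35,(0,0,255))
for i in range(0,65,10): cv2.putText(o,str(235+i),(500,i*6+4),0,.35,(0,0,255))
cv2.imwrite("pics/crop1.png",o)
E
```

```text
(no output)
```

View pics/crop1.png

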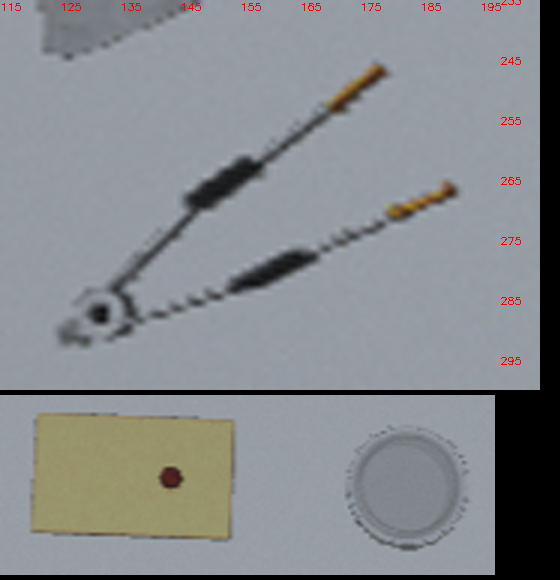

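The crop shows the tongs at full-image pixels: pivot (131.3,286.7), panels (152.1,265.1) and (159.9,279.8), tips (174.3,249.2) and (184.9,268.2). The plum is at (266.3,217.3) on the board. The clear empty cup's rim is centred at about (345.4,220.5) beside it, which confirms it is the cup meant.

```bash
python3 - <<'E'
from h import *
np.set_printoptions(precision=4,suppress=True)
t=load("top0");s=load("side0")
pv=at(t,131.3,286.7,.018);p1=at(t,152.1,265.1,.03);p2=at(t,159.9,279.8,.03);q1=at(t,174.3,249.2,.014);q2=at(t,184.9,268.2,.014)
pm=(p1+p2)/2;qm=(q1+q2)/2
print(pv,pm,qm,"panels",np.linalg.norm(p1-p2),"tips",np.linalg.norm(q1-q2),"pv-pm",np.linalg.norm((pm-pv)[:2]),np.linalg.norm((qm-pm)[:2]))
for a,b in((pv,pm),(pm,qm),(pv,qm)): print(np.degrees(np.arctan2(*(b-a)[1::-1])))
print("perp",np.degrees(np.arctan2(*(p1-p2)[1::-1]))-90,np.degrees(np.arctan2(*(q1-q2)[1::-1]))-90)
# refined blob centroids
def cen(d,lo,hi,box):
    u0,u1,v0,v1=box;f=d["frame"][v0:v1,u0:u1];h=cv2.cvtColor(f,cv2.COLOR_RGB2HSV)
    m=cv2.inRange(h,np.array(lo),np.array(hi));n,l,st,c=cv2.connectedComponentsWithStats(m)
    return [(st[i,4],c[i]+[u0,v0]) for i in range(1,n) if st[i,4]>5]
r=[]
for d,b in((t,(255,280,205,230)),(s,(262,282,202,222))):
    f=d["frame"][b[2]:b[3],b[0]:b[1]].astype(int);m=((f[...,0]-f[...,1]>20)&(f[...,1]<75)).astype(np.uint8)
    n,l,st,c=cv2.connectedComponentsWithStats(m);i=1+np.argmax(st[1:,4]);print(st[i],c[i]+[b[0],b[2]]);r.append(c[i]+[b[0],b[2]])
print("plum",at(t,*r[0],.022),at(s,*r[1],.022),tri((t,s),r))
print("tips",[ (a,c,at(t,*c,.014)) for a,c in cen(t,(5,120,60),(25,255,255),(165,195,240,275))])
print("tips s",[ (a,c,at(s,*c,.014)) for a,c in cen(s,(5,140,60),(25,255,255),(165,195,170,210))])
print("cup",at(t,345.4,220.5,.05),at(s,334,258,.052), "board c",at(t,254,217,.012))
print("fullcup",at(t,424,201,.05),"jar",at(t,238,167,.1),"marker",at(t,280,175,.02),"green",at(t,360,282,.05))
E
```

```text
[0.3802 0.3651 0.018 ] [0.4192 0.2939 0.03  ] [0.4575 0.2315 0.014 ] panels 0.046701314381110984 tips 0.06190036241922842 pv-pm 0.0811636018712659 0.073226372452517
-61.281618070076036
-58.43384414665333
-59.93094854745999
perp -61.057777920300325 -60.19923213811734
[ 9  9  6  7 34] [266.3824 216.8529]
[ 7  8  7  6 36] [271.8333 212.5556]
plum [ 0.5734 -0.0145  0.022 ] [ 0.5667 -0.0138  0.022 ] [ 0.5722 -0.0125  0.0153]
tips [(np.int32(14), array([174.5   , 248.6429]), array([0.486 , 0.2464, 0.014 ])), (np.int32(12), array([184.6667, 268.3333]), array([0.4303, 0.2168, 0.014 ]))]
tips s [(np.int32(33), array([183.4545, 182.8485]), array([0.4765, 0.2471, 0.014 ])), (np.int32(34), array([177.2941, 200.3235]), array([0.423 , 0.2138, 0.014 ]))]
cup [ 0.5582 -0.2343  0.05  ] [ 0.5538 -0.2365  0.052 ] board c [0.5744 0.0211 0.012 ]
fullcup [ 0.6109 -0.4542  0.05  ] jar [0.7017 0.0603 0.1   ] marker [ 0.694  -0.0541  0.02  ] green [ 0.3887 -0.2701  0.05  ]
```

Emit:
send_rows([
  {"twist":[0,0,7.6],"dp":[0,0,0.014],"claw":0},
  {"twist":[0,0,7.6],"dp":[0,0,0.014],"claw":0},
  {"twist":[0,0,7.6],"dp":[0,0,0.014],"claw":0},
  {"twist":[0,0,7.6],"dp":[0,0,0.014],"claw":0},
  {"twist":[0,0,7.6],"dp":[0,0,0.014],"claw":0},
  {"twist":[0,0,0],"dp":[-0.045,0.005,0],"claw":0},
  {"twist":[0,0,0],"dp":[-0.045,0.005,0],"claw":0},
  {"twist":[0,0,0],"dp":[-0.045,0.005,0],"claw":0},
  {"twist":[0,0,0],"dp":[-0.045,0.005,0],"claw":0},
  {"twist":[0,0,0],"dp":[-0.045,0.005,0],"claw":0},
  {"twist":[0,0,0],"dp":[-0.045,0.005,0],"claw":0},
  {"twist":[0,0,0],"dp":[-0.045,0.005,0],"claw":0},
])

```text
t: 1.3
eef_pos: [0.4158, 0.2956, 0.1611]
eef_rot: [[-0.493, 0.87, -0.0], [0.87, 0.493, -0.0], [-0.0, -0.0, -1.0]]
wrist_force: [-0.2, 0.6, -0.0]
gripper_width: 0.0852
```

```bash
cat >> h.py <<'E'
def wrist(name):
    from workcell import sense,snapshot
    s=sense();d=snapshot("wrist");M=np.eye(4);M[:3,:3]=s["eef_rot"];M[:3,3]=s["eef_pos"]
    d["T"]=M@d["hand_eye"];cv2.imwrite(f"pics/{name}.png",cv2.cvtColor(d["frame"],cv2.COLOR_RGB2BGR));np.savez(name+".npz",**d)
    return s,d
E
python3 - <<'E'
from h import *
np.set_printoptions(precision=4,suppress=True)
s,d=wrist("w1");print(s["t"],s["eef_pos"],s["eef_rot"],s["qpos"],s["wrist_force"],s["gripper_width"]);print(d["hand_eye"],d["fx"])
for p in((.4192,.2939,.03),(.38,.365,.018),(.4575,.2315,.014)):print(px(d,p))
E
```

```text
1.3 [0.4158 0.2956 0.1611] [[-0.4925  0.8703 -0.0003]
 [ 0.8703  0.4925 -0.0003]
 [-0.0001 -0.0004 -1.    ]] [ 35.4143  10.725  -21.5282  57.7688  -0.0021  95.9063] [-0.1504  0.5569 -0.0188] 0.08522194627644875
[[-0.0001 -0.9552 -0.2958  0.076 ]
 [ 1.      0.0001 -0.0006 -0.0007]
 [ 0.0005 -0.2958  0.9552 -0.1429]
 [ 0.      0.      0.      1.    ]] 335.0342185657356
[279.9701 200.401 ]
[281.2485 100.4278]
[282.2874 268.9076]
```

View pics/w1.png

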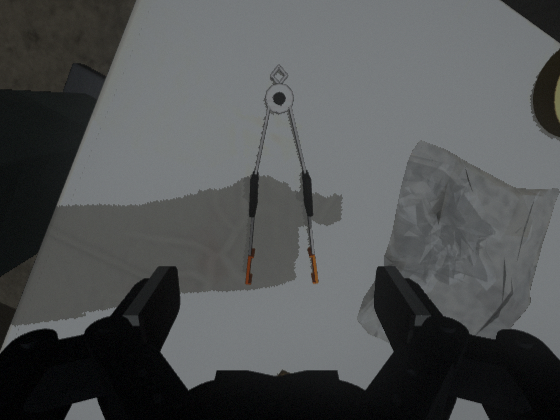

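The wrist view shows the tongs almost aligned: pivot (279,98), panels at about (253,194) and (307.5,194), tips (250,267) and (314.5,267).

```bash
python3 - <<'E'
from h import *
np.set_printoptions(precision=4,suppress=True)
d=load("w1")
f=d["frame"].astype(int)
def c(m,u0,u1,v0,v1):
    m=m[v0:v1,u0:u1].astype(np.uint8);n,l,st,ce=cv2.connectedComponentsWithStats(m);i=1+np.argmax(st[1:,4]);print(st[i]);return ce[i]+[u0,v0]
dark=f.max(2)<60;org=(f[...,0]-f[...,2]>50)
p1=c(dark,295,318,165,222);p2=c(dark,240,264,165,222);q1=c(org,300,325,240,290);q2=c(org,238,260,240,290);pv=c(dark,268,290,88,108)
print(p1,p2,q1,q2,pv)
P1,P2=at(d,*p1,.022),at(d,*p2,.022);Q1,Q2=at(d,*q1,.01),at(d,*q2,.01);V=at(d,*pv,.018)
pm=(P1+P2)/2;qm=(Q1+Q2)/2
print(pm,qm,V,np.linalg.norm(P1-P2),np.linalg.norm(Q1-Q2),np.linalg.norm((pm-V)[:2]),np.linalg.norm((qm-pm)[:2]))
for a,b in((V,pm),(pm,qm),(V,qm)): print(np.degrees(np.arctan2(*(b-a)[1::-1])))
print(np.degrees(np.arctan2(*(P1-P2)[1::-1])),np.degrees(np.arctan2(*(Q1-Q2)[1::-1])))
R=d["T"][:3,:3]@d["hand_eye"][:3,:3].T
from workcell import sense
print("tool delta",R.T@(pm-sense()["eef_pos"]))
E
```

```text
[  7   2  11  55 373]
[  9   6  10  51 355]
[10 15  8 29 86]
[ 8 16  7 28 77]
[  5   4  13  13 116]
[307.126  193.8016] [253.1183 194.831 ] [314.5814 268.8837] [247.9481 269.5195] [278.9224  98.1897]
[0.4178 0.2968 0.022 ] [0.4579 0.2289 0.01  ] [0.3775 0.3656 0.018 ] 0.04704977107958522 0.06495812094747193 0.07972415024714868 0.07880789037510787
-59.64742576934048
-59.416854997601874
-59.53280669366966
30.645993159373642 30.136800041001987
tool delta [0.0062 0.0019 0.1391]
```

Emit:
send_rows([
  {"twist":[0,0,-1],"dp":[0.001,0.002,0.007],"claw":0},
  {"dp":[0,0,0.03],"twist":[0,0,0],"claw":0},
  {"dp":[0,0,0.03],"twist":[0,0,0],"claw":0},
  {"dp":[0,0,0.03],"twist":[0,0,0],"claw":0},
  {"dp":[0,0,0.03],"twist":[0,0,0],"claw":0},
  {"dp":[0,0,0.02],"twist":[0,0,0],"claw":0},
  {"dp":[0,0,0.01],"twist":[0,0,0],"claw":60},
  {"dp":[0,0,0],"twist":[0,0,0],"claw":90},
  {"dp":[0,0,0],"twist":[0,0,0],"claw":100},
  {"dp":[0,0,0],"twist":[0,0,0],"claw":105},
], force=30)

```text
t: 2.35
eef_pos: [0.4171, 0.3, 0.0053]
eef_rot: [[-0.508, 0.861, 0.001], [0.861, 0.508, 0.001], [0.0, 0.002, -1.0]]
wrist_force: [0.0, 0.5, -1.0]
gripper_width: 0.0505
```

```bash
python3 - <<'E'
from h import *
np.set_printoptions(precision=4,suppress=True)
s,d=wrist("w2");print(s["t"],s["eef_pos"],s["wrist_force"],s["moment"],s["gripper_width"])
E
```

```text
2.35 [0.4171 0.3    0.0053] [ 0.0345  0.4864 -1.0494] [ 0.0107 -0.0125 -0.0394] 0.050495344140343804
```

View pics/w2.png

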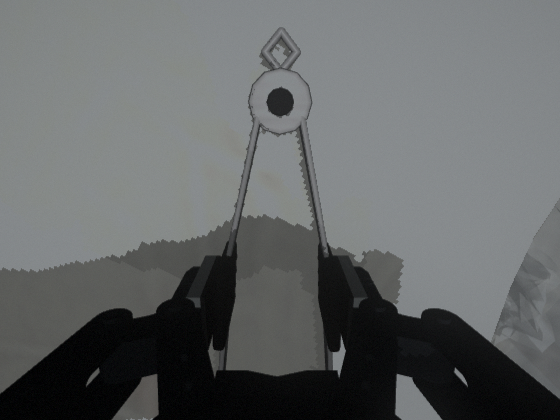

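The wrist view shows both pads on the panels, with the pivot centred at about (280,101). I'll check the offset along the tongs.

```bash
python3 - <<'E'
from h import *
np.set_printoptions(precision=4,suppress=True)
d=load("w2");H=d["hand_eye"]
zt=.0053
for n,u,v,z in(("pivot",280,101,.018),("panelL back top",234,250,.036),("panelR back top",322,250,.036)):
    print(n,at(d,u,v,zt-z and -(z-zt),H))
def q(p): return px(d,p,H)
for x in (.011,-.011): print("pad edge back", x, q((x,-.025,-.02)), q((x,.025,-.02)))
E
```

```text
pivot [ 0.0768  0.0006 -0.0127]
panelL back top [ 0.0248 -0.0162 -0.0307]
panelR back top [ 0.0248  0.0159 -0.0307]
pad edge back 0.011 [216.8969 269.9546] [339.4955 269.9735]
pad edge back -0.011 [219.608  316.2616] [336.633  316.2885]
```

The pivot sits 77 mm behind the TCP against a nominal 75, so the grasp is centred. Next I squeeze to about 44 mm and lift.

Emit:
send_rows([
  {"dp":[0,0,0],"twist":[0,0,0],"claw":112},
  {"dp":[0,0,0],"twist":[0,0,0],"claw":118},
  {"dp":[0,0,0],"twist":[0,0,0],"claw":124},
  {"dp":[0,0,0],"twist":[0,0,0],"claw":124},
  {"dp":[0,0,-0.005],"twist":[0,0,0],"claw":124},
  {"dp":[0,0,-0.01],"twist":[0,0,0],"claw":124},
  {"dp":[0,0,-0.02],"twist":[0,0,0],"claw":124},
  {"dp":[0,0,-0.02],"twist":[0,0,0],"claw":124},
  {"dp":[0,0,-0.015],"twist":[0,0,0],"claw":124},
  {"dp":[0,0,0],"twist":[0,0,0],"claw":124},
], force=30)

```text
t: 3.4
eef_pos: [0.4181, 0.3004, 0.077]
eef_rot: [[-0.507, 0.862, 0.004], [0.862, 0.507, 0.003], [0.0, 0.004, -1.0]]
wrist_force: [0.4, 0.8, -2.3]
gripper_width: 0.0443
```

```bash
python3 - <<'E'
from h import *
from workcell import *
np.set_printoptions(precision=4,suppress=True)
s=sense();print(s["t"],s["eef_pos"],s["wrist_force"],s["moment"],s["gripper_width"])
a=snapshot("wrist")["frame"];d=snapshot("side");np.savez("side1.npz",**d);t=snapshot("top");np.savez("top1.npz",**t);b=d["frame"]
o=np.zeros((300,800,3),np.uint8);o[:300,:400]=cv2.resize(a,(400,300))
o[:,400:]=cv2.resize(b[120:270,110:310],(400,300),interpolation=cv2.INTER_CUBIC)
cv2.imwrite("pics/lift.png",o[...,::-1])
E
```

```text
3.4 [0.4181 0.3004 0.077 ] [ 0.4413  0.8424 -2.3476] [-0.0021 -0.0398 -0.0182] 0.04425565077124363
```

View pics/lift.png

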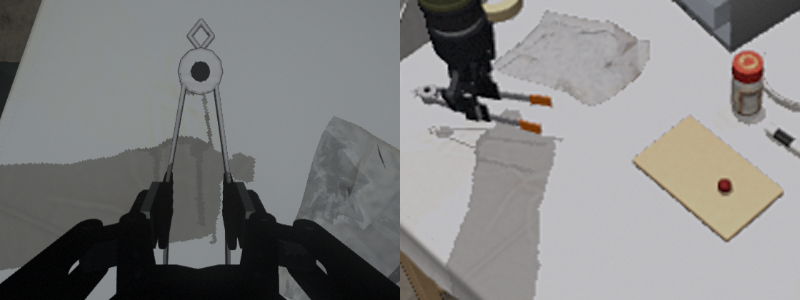

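The tongs are lifted and held level at 44 mm. Now I measure tips and plum in the same cameras, so that any calibration bias cancels.

```bash
cat >> h.py <<'E'
def blobs(d,m,box,k):
    u0,u1,v0,v1=box;n,l,st,c=cv2.connectedComponentsWithStats(m[v0:v1,u0:u1].astype(np.uint8))
    i=1+np.argsort(-st[1:,4])[:k];return [(int(st[j,4]),c[j]+[u0,v0]) for j in i]
def org(d):
    h=cv2.cvtColor(d["frame"],cv2.COLOR_RGB2HSV);return cv2.inRange(h,np.array((8,140,60)),np.array((25,255,255)))>0
def red(d):
    f=d["frame"].astype(int);return (f[...,0]-f[...,1]>20)&(f[...,1]<75)
E
python3 - <<'E'
from h import *
np.set_printoptions(precision=4,suppress=True)
t=load("top1");s=load("side1")
bs=blobs(s,org(s),(160,190,160,190),2);bt=blobs(t,org(t),(150,215,225,290),3)
print(bs,bt)
print("plum s",blobs(s,red(s),(262,282,202,222),1),"t",blobs(t,red(t),(255,280,205,230),1))
print(np.array([at(s,*c,.0837) for a,c in bs]),np.array([at(t,*c,.0837) for a,c in bt]))
# expected tip mid: tcp(.4181,.3004,.077); underside = tcp-.0053
tip=np.array([.4181,.3004,.0817])+np.array([.507,-.862,0])*.0735
print("expected tip mid",tip,"px side",px(s,tip),"px top",px(t,tip))
E
```

```text
[(38, array([179.6053, 169.9211])), (38, array([174.6316, 183.1579]))] [(16, array([171.1875, 250.375 ])), (15, array([179.6, 265.6]))]
plum s [(35, array([271.7714, 212.6286]))] t [(35, array([266.4857, 217.0571]))]
[[0.4697 0.2413 0.0837]
 [0.4297 0.2169 0.0837]] [[0.4774 0.2419 0.0837]
 [0.4362 0.2186 0.0837]]
expected tip mid [0.4554 0.237  0.0817] px side [176.8641 174.1981] px top [173.0036 258.5556]
```

Emit:
send_rows([
  {"dp":[-0.015,-0.0013,0],"twist":[0,0,0],"claw":124},
  {"dp":[-0.03,-0.0026,0],"twist":[0,0,0],"claw":124},
  {"dp":[-0.035,-0.003,0],"twist":[0,0,0],"claw":124},
  {"dp":[-0.035,-0.003,0],"twist":[0,0,0],"claw":124},
  {"dp":[-0.035,-0.003,0],"twist":[0,0,0],"claw":124},
  {"dp":[-0.035,-0.003,0],"twist":[0,0,0],"claw":124},
  {"dp":[-0.035,-0.003,0],"twist":[0,0,0],"claw":124},
  {"dp":[-0.03,-0.0026,0],"twist":[0,0,0],"claw":124},
  {"dp":[-0.0194,-0.0018,0],"twist":[0,0,0],"claw":124},
  {"dp":[0,0,0],"twist":[0,0,0],"claw":124},
  {"dp":[0,0,0],"twist":[0,0,0],"claw":124},
])

```text
t: 4.65
eef_pos: [0.5323, 0.0545, 0.0734]
eef_rot: [[-0.506, 0.862, -0.002], [0.862, 0.506, 0.0], [0.001, -0.002, -1.0]]
wrist_force: [-0.6, 1.0, -1.3]
gripper_width: 0.0439
```

```bash
python3 - <<'E'
from h import *
from workcell import *
np.set_printoptions(precision=4,suppress=True)
s=sense();print(s["t"],s["eef_pos"],s["wrist_force"],s["gripper_width"])
S=snapshot("side");T=snapshot("top");zo=s["eef_pos"][2]+.0067
for n,d,b in(("s",S,(220,310,150,240)),("t",T,(230,300,180,250))):
    o=blobs(d,org(d),b,4);r=blobs(d,red(d),b,2);print(n,o,r)
    for a,c in o: print(" tip",at(d,*c,zo))
    for a,c in r: print(" plum",at(d,*c,.022))
o=np.zeros((400,800,3),np.uint8);o[:,:400]=cv2.resize(S["frame"][150:250,220:320],(400,400),interpolation=cv2.INTER_CUBIC)
o[:,400:]=cv2.resize(T["frame"][165:265,205:305],(400,400),interpolation=cv2.INTER_CUBIC)
cv2.imwrite("pics/over.png",o[...,::-1])
E
```

```text
4.65 [0.5323 0.0545 0.0734] [-0.64    1.0219 -1.2798] 0.04386540378715348
s [(53, array([269.9811, 207.7358])), (43, array([273.3488, 193.7209])), (1, array([286., 154.])), (1, array([274., 215.]))] [(84, array([283.0119, 157.5714])), (68, array([270.3971, 210.1765]))]
 tip [ 0.545  -0.0262  0.0801]
 tip [ 0.5851 -0.0021  0.0801]
 tip [0.7135 0.0649 0.0801]
 tip [ 0.535  -0.0494  0.0801]
 plum [0.7361 0.0941 0.022 ]
 plum [ 0.57   -0.0056  0.022 ]
t [(23, array([269.913 , 222.4348])), (18, array([261.1667, 207.7222]))] [(32, array([266.4062, 216.6562])), (16, array([269.4375, 223.    ]))]
 tip [ 0.5514 -0.0253  0.0801]
 tip [ 0.592  -0.0016  0.0801]
 plum [ 0.574  -0.0145  0.022 ]
 plum [ 0.5558 -0.023   0.022 ]
```

View pics/over.png

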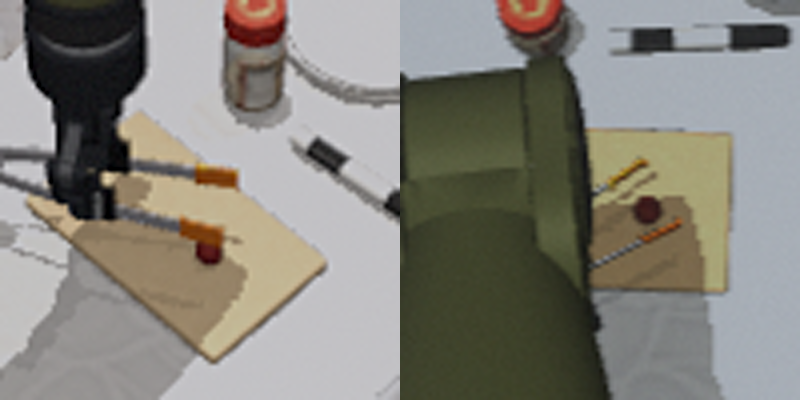

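Tip midpoint and plum agree within about 2 mm in both cameras: side shows (0.565,-0.014) against (0.567,-0.014), top (0.572,-0.0135) against (0.574,-0.0145). Now I lower the tongs.

Emit:
send_rows([
  {"dp":[-0.001,0.001,0.008],"twist":[0,0,0],"claw":124},
  {"dp":[0,0,0.012],"twist":[0,0,0],"claw":124},
  {"dp":[0,0,0.012],"twist":[0,0,0],"claw":124},
  {"dp":[0,0,0.01],"twist":[0,0,0],"claw":124},
  {"dp":[0,0,0.006],"twist":[0,0,0],"claw":124},
  {"dp":[0,0,0.002],"twist":[0,0,0],"claw":124},
  {"dp":[0,0,0],"twist":[0,0,0],"claw":124},
  {"dp":[0,0,0],"twist":[0,0,0],"claw":124},
])

```text
t: 5.55
eef_pos: [0.5348, 0.0549, 0.0246]
eef_rot: [[-0.507, 0.862, 0.001], [0.862, 0.507, 0.0], [-0.0, 0.001, -1.0]]
wrist_force: [-0.2, -0.6, 0.1]
gripper_width: 0.0438
```

```bash
python3 - <<'E'
from h import *
from workcell import *
np.set_printoptions(precision=4,suppress=True)
s=sense();print(s["t"],s["eef_pos"],s["wrist_force"],s["moment"],s["gripper_width"])
S=snapshot("side");T=snapshot("top");zo=s["eef_pos"][2]+.0067
for n,d,b in(("s",S,(240,310,170,240)),("t",T,(245,300,195,250))):
    o=blobs(d,org(d),b,4);r=blobs(d,red(d),b,2);print(n,o,r)
    for a,c in o: print(" tip",at(d,*c,zo))
    for a,c in r: print(" plum",at(d,*c,.022))
o=np.zeros((400,800,3),np.uint8);o[:,:400]=cv2.resize(S["frame"][180:240,240:300],(400,400),interpolation=cv2.INTER_CUBIC)
o[:,400:]=cv2.resize(T["frame"][190:250,240:300],(400,400),interpolation=cv2.INTER_CUBIC)
cv2.imwrite("pics/down.png",o[...,::-1])
E
```

```text
5.55 [0.5348 0.0549 0.0246] [-0.1966 -0.6467  0.1206] [-0.041   0.0124  0.0101] 0.04377114037106007
s [(48, array([270.5208, 217.1042])), (45, array([273.3333, 203.3333]))] [(72, array([271.    , 215.2083])), (26, array([273.6154, 203.9231]))]
 tip [ 0.5485 -0.0254  0.0313]
 tip [ 0.5877 -0.0004  0.0313]
 plum [ 0.5587 -0.018   0.022 ]
 plum [0.5917 0.002  0.022 ]
t [(19, array([270.6842, 222.8421])), (18, array([261.7778, 209.    ]))] [(29, array([266.2759, 216.6552])), (11, array([271.1818, 223.3636]))]
 tip [ 0.5553 -0.0267  0.0313]
 tip [ 0.5948 -0.0018  0.0313]
 plum [ 0.574  -0.0142  0.022 ]
 plum [ 0.5548 -0.0279  0.022 ]
```

View pics/down.png

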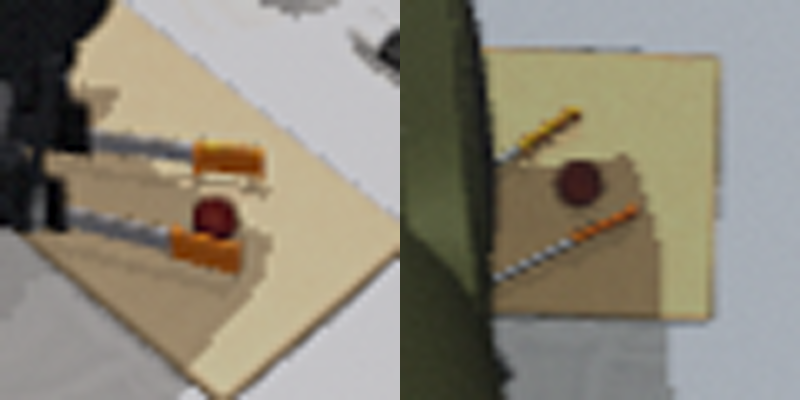

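The plum sits centred between the tips (top view: tip midpoint (0.575,-0.0143), plum (0.574,-0.0142)), but the tongs are a few mm high. I lower 4 mm and close.

Emit:
send_rows([
  {"dp":[0,0,0.004],"twist":[0,0,0],"claw":124},
  {"dp":[0,0,0],"twist":[0,0,0],"claw":124},
  {"dp":[0,0,0],"twist":[0,0,0],"claw":130},
  {"dp":[0,0,0],"twist":[0,0,0],"claw":136},
  {"dp":[0,0,0],"twist":[0,0,0],"claw":142},
  {"dp":[0,0,0],"twist":[0,0,0],"claw":148},
  {"dp":[0,0,0],"twist":[0,0,0],"claw":154},
  {"dp":[0,0,0],"twist":[0,0,0],"claw":160},
  {"dp":[0,0,0],"twist":[0,0,0],"claw":168},
  {"dp":[0,0,0],"twist":[0,0,0],"claw":175},
  {"dp":[0,0,0],"twist":[0,0,0],"claw":175},
], force=26)

```text
t: 6.75
eef_pos: [0.5345, 0.0549, 0.0203]
eef_rot: [[-0.507, 0.862, 0.0], [0.862, 0.507, -0.0], [-0.0, 0.0, -1.0]]
wrist_force: [0.5, -0.2, -0.2]
gripper_width: 0.0313
```

```bash
python3 - <<'E'
from h import *
from workcell import *
np.set_printoptions(precision=4,suppress=True)
s=sense();print(s["t"],s["eef_pos"],s["wrist_force"],s["moment"],s["gripper_width"])
S=snapshot("side");T=snapshot("top");zo=s["eef_pos"][2]+.0067
for n,d,b in(("s",S,(240,310,170,240)),("t",T,(245,300,195,250))):
    o=blobs(d,org(d),b,3);r=blobs(d,red(d),b,3)
    for a,c in o: print(n," tip",a,c,at(d,*c,zo))
    for a,c in r: print(n," red",a,c,at(d,*c,.022))
E
```

```text
6.75 [0.5345 0.0549 0.0203] [ 0.4683 -0.2289 -0.2276] [ 0.0016 -0.0197 -0.0074] 0.03134748980075832
s  tip 52 [270.8462 214.6538] [ 0.5572 -0.0187  0.027 ]
s  tip 37 [272.3784 208.1622] [ 0.5761 -0.0074  0.027 ]
s  red 83 [271.494  212.1807] [ 0.567  -0.0123  0.022 ]
s  red 4 [280.  171.5] [0.6903 0.0655 0.022 ]
s  red 1 [280. 175.] [0.6806 0.0569 0.022 ]
t  tip 18 [268.0556 219.9444] [ 0.564  -0.0192  0.027 ]
t  tip 17 [264.5882 213.1765] [ 0.5833 -0.0096  0.027 ]
t  red 59 [266.4068 217.5254] [ 0.5715 -0.0145  0.022 ]
t  red 2 [268.5 212. ] [ 0.5872 -0.0205  0.022 ]
```

The grip stalled at 31.3 mm, so the tips are on the plum. I lift slowly and check.

Emit:
send_rows([
  {"dp":[0,0,-0.003],"twist":[0,0,0],"claw":175},
  {"dp":[0,0,-0.006],"twist":[0,0,0],"claw":175},
  {"dp":[0,0,-0.01],"twist":[0,0,0],"claw":175},
  {"dp":[0,0,-0.013],"twist":[0,0,0],"claw":175},
  {"dp":[0,0,-0.013],"twist":[0,0,0],"claw":175},
  {"dp":[0,0,-0.013],"twist":[0,0,0],"claw":175},
  {"dp":[0,0,-0.01],"twist":[0,0,0],"claw":175},
  {"dp":[0,0,-0.006],"twist":[0,0,0],"claw":175},
  {"dp":[0,0,0],"twist":[0,0,0],"claw":175},
])

```text
t: 7.75
eef_pos: [0.5352, 0.055, 0.0954]
eef_rot: [[-0.507, 0.862, 0.002], [0.862, 0.507, 0.0], [-0.001, 0.002, -1.0]]
wrist_force: [0.2, 0.8, -1.1]
gripper_width: 0.0312
```

```bash
python3 - <<'E'
from h import *
from workcell import *
np.set_printoptions(precision=4,suppress=True)
s=sense();print(s["t"],s["eef_pos"],s["wrist_force"],s["gripper_width"])
S=snapshot("side");T=snapshot("top");z=s["eef_pos"][2]-.0203+.022
o=np.zeros((400,800,3),np.uint8);o[:,:400]=cv2.resize(S["frame"][170:300,250:380],(400,400),interpolation=cv2.INTER_CUBIC)
o[:,400:]=cv2.resize(T["frame"][160:270,260:370],(400,400),interpolation=cv2.INTER_CUBIC)
cv2.imwrite("pics/up.png",o[...,::-1])
for n,d,b in(("s",S,(240,310,165,240)),("t",T,(245,300,195,250))):
    for a,c in blobs(d,red(d),b,2): print(n," red",a,c,at(d,*c,z))
    for a,c in blobs(d,org(d),b,2): print(n," tip",a,c,at(d,*c,z))
E
```

```text
7.75 [0.5352 0.055  0.0954] [ 0.1657  0.8138 -1.0683] 0.031218898006794806
s  red 87 [271.908  195.7011] [ 0.5682 -0.0119  0.0971]
s  red 5 [280. 173.] [0.6398 0.023  0.0971]
s  tip 50 [271.5 198.5] [ 0.5608 -0.0172  0.0971]
s  tip 33 [272.5152 191.9091] [ 0.5785 -0.0048  0.0971]
t  red 56 [265.9107 214.25  ] [ 0.5719 -0.0149  0.0971]
t  tip 23 [267.6957 216.7391] [ 0.5651 -0.0197  0.0971]
t  tip 20 [263.2 210.1] [ 0.5832 -0.0076  0.0971]
```

View pics/up.png

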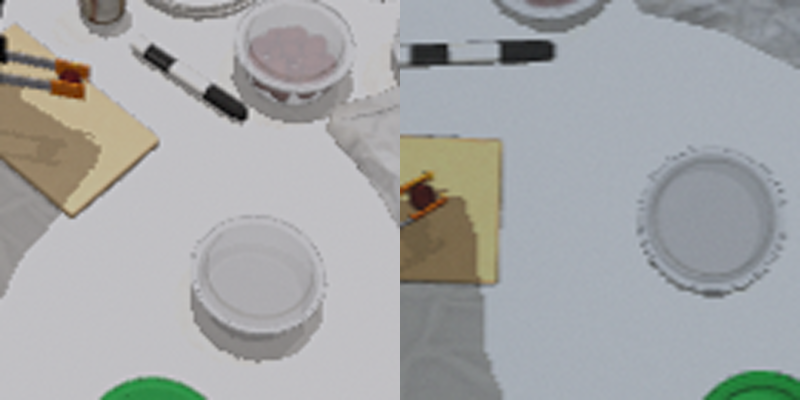

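The plum rose with the tips, seen at (72,75) in the left crop. The cup rim centre is at about (333.7,259.1) in the side view and (345.3,220.7) in the top view, which puts it (-0.015,-0.221) m from the plum. I carry it across.

Emit:
send_rows([
  {"dp":[-0.006,-0.004,0],"twist":[0,0,0],"claw":175},
  {"dp":[-0.012,-0.008,0],"twist":[0,0,0],"claw":175},
  {"dp":[-0.018,-0.013,0],"twist":[0,0,0],"claw":175},
  {"dp":[-0.021,-0.014,0],"twist":[0,0,0],"claw":175},
  {"dp":[-0.023,-0.016,0],"twist":[0,0,0],"claw":175},
  {"dp":[-0.023,-0.016,0],"twist":[0,0,0],"claw":175},
  {"dp":[-0.023,-0.016,0],"twist":[0,0,0],"claw":175},
  {"dp":[-0.021,-0.014,0],"twist":[0,0,0],"claw":175},
  {"dp":[-0.018,-0.012,0],"twist":[0,0,0],"claw":175},
  {"dp":[-0.012,-0.008,0],"twist":[0,0,0],"claw":175},
  {"dp":[-0.006,-0.004,0],"twist":[0,0,0],"claw":175},
  {"dp":[0,0,0],"twist":[0,0,0],"claw":175},
])

```text
t: 9.05
eef_pos: [0.5193, -0.167, 0.0941]
eef_rot: [[-0.506, 0.862, -0.0], [0.862, 0.506, 0.0], [0.0, -0.0, -1.0]]
wrist_force: [-0.9, -0.3, -1.0]
gripper_width: 0.0318
```

```bash
python3 - <<'E'
from h import *
from workcell import *
np.set_printoptions(precision=4,suppress=True)
s=sense();print(s["t"],s["eef_pos"],s["wrist_force"],s["gripper_width"])
S=snapshot("side");T=snapshot("top");z=s["eef_pos"][2]-.0203+.022
o=np.zeros((400,800,3),np.uint8);o[:,:400]=cv2.resize(S["frame"][190:300,280:390],(400,400),interpolation=cv2.INTER_CUBIC)
o[:,400:]=cv2.resize(T["frame"][165:275,290:400],(400,400),interpolation=cv2.INTER_CUBIC)
cv2.imwrite("pics/cup.png",o[...,::-1])
for n,d,b,c0 in(("s",S,(300,370,215,280),(333.7,259.1)),("t",T,(310,380,190,250),(345.3,220.7))):
    for a,c in blobs(d,red(d),b,1)+blobs(d,org(d),b,2): print(n,a,c,at(d,*c,z))
    print(" cup",at(d,*c0,.051))
E
```

```text
9.05 [ 0.5193 -0.167   0.0941] [-0.8826 -0.3468 -1.0388] 0.03175562762173025
s 85 [334.9176 249.    ] [ 0.5527 -0.2342  0.0958]
s 53 [334.3774 252.3396] [ 0.5444 -0.239   0.0958]
s 37 [335.2973 244.7297] [ 0.563  -0.2274  0.0958]
 cup [ 0.5513 -0.2376  0.051 ]
 cup [ 0.5575 -0.2339  0.051 ]
```

View pics/cup.png

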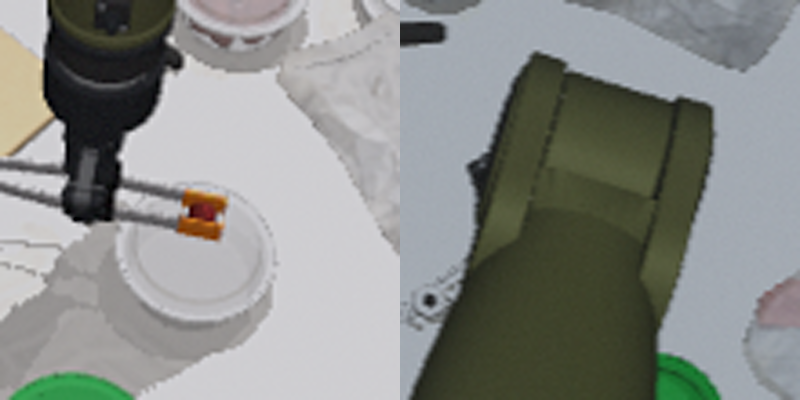

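The side view shows the plum held in the tips at (335,249), 3 to 4 mm from the cup's axis and about 3.4 cm above its rim. The arm hides the plum in the top view. I let it settle for half a second and check that it holds steady.

Emit:
send_rows([
  {"dp":[0,0,0],"twist":[0,0,0],"claw":175},
  {"dp":[0,0,0],"twist":[0,0,0],"claw":175},
  {"dp":[0,0,0],"twist":[0,0,0],"claw":175},
  {"dp":[0,0,0],"twist":[0,0,0],"claw":175},
  {"dp":[0,0,0],"twist":[0,0,0],"claw":175},
])

```text
t: 9.65
eef_pos: [0.5197, -0.166, 0.0943]
eef_rot: [[-0.508, 0.862, 0.0], [0.862, 0.508, -0.0], [-0.0, 0.0, -1.0]]
wrist_force: [-1.3, -0.0, -1.1]
gripper_width: 0.0321
```

```bash
python3 - <<'E'
from h import *
from workcell import *
np.set_printoptions(precision=4,suppress=True)
s=sense();print(s["t"],s["eef_pos"],s["wrist_force"],s["gripper_width"])
S=snapshot("side")
for a,c in blobs(S,red(S),(300,370,215,280),1)+blobs(S,org(S),(300,370,215,280),2): print(a,c,at(S,*c,.0958))
ok=blobs(S,red(S),(300,370,215,280),1)[0]
if ok[0]>60 and np.linalg.norm(ok[1]-[334.9,249])<2.5: print("finish",finish_job())
E
```

```text
9.65 [ 0.5197 -0.166   0.0943] [-1.3037 -0.019  -1.077 ] 0.03213672958679752
86 [334.6047 248.5233] [ 0.5533 -0.2328  0.0958]
54 [333.9074 251.7593] [ 0.5449 -0.2372  0.0958]
36 [335.2222 244.25  ] [ 0.5639 -0.2264  0.0958]
the job is handed in; nothing more can be done
finish None
```

The job is handed in with the arm still holding. The gripper has the tongs, and the tongs hold the plum over the empty clear cup.

I gripped the tongs at 44 mm and lowered the open tips around the plum. Closing stalled at about 31 mm on the plum; I then lifted it and carried it to the cup.

- **Last side-camera check:** the plum was about 5 mm from the cup's axis, with its underside about 3.4 cm above the rim. It was steady to within 1 px (1–2 mm) over the final 0.6 s, and the clock read 9.65 s.
- **Grip and forces:** the gripper opening at the end was 32 mm, after drifting up from 31.2 mm since the lift. Wrist force was under 3 N at every reading.
- **Camera disagreement:** the side and top cameras differed by about 7 mm in x. I therefore measured each target and the tips in the same camera so the error cancelled.
- **Not confirmed:** the arm hid the plum from the top camera at the end, so the final centring rests on the side view alone. I did not measure the other objects again after the moves.

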